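# Pack the round downlights in their cartons

## Robot

A 6-joint arm with a two-finger parallel gripper is mounted at the origin on the work surface. World frame = base frame: x ahead of the robot, y to its left, z up, the work surface at z = 0. Lengths are in mm, angles in rad, forces in N, time in s.
With the tool pointing down it reaches from about 325 to 775 mm from the base axis. Payload 9.3 kg.
Tool frame: the origin (TCP) lies at the very end of the fingers, on their centre line; the grasp point (between the pads) lies 19 mm behind it; z points along the fingers, y is the line along which they close (so a half turn about z gives the same grasp; the last joint's range is limited). The gripper opens to 85 mm and grips with 20 to 120 N. Pads are 22 mm wide; open, the fingers measure 114 mm over their backs; the gripper's body (76 mm by 85 mm) begins 54 mm behind the grasp point. The pads swing forward as they close: fully open they stand 13 mm farther back than shut.
Start: joints at [-1.492, 0.259, 0.021, 1.334, 0, 1.418], TCP at [126.345, -535.288, 231.279] pointing down, gripper open.
Joint ranges: [-3.04, 3.04], [-0.91, 1.82], [-1.04, 1.36], [-1.92, 1.95], [-1.52, 1.45], [-3.14, 3.14]. Speed limits (rad/s): [2.22, 2.22, 2.79, 3.14, 3.14, 3.14].

## Interface

Orientations are given as a rotation vector (axis times angle).
In Python, from bench import r gives the robot as it stands.
- The arm moves only by the tool play_rows, never from a script. Its argument "deltas" is a list of rows, each a list of 3 entries, a list of its own where there are three numbers: the opening, from 0 (shut) to 1 (fully open), then the shift along the tool's x, y, z scaled (see below), then the turn, a rotation vector about the tool's x, y, z scaled (see below). A call has 1 to 12 rows; each row shifts and turns the commanded pose from where the row before left it, along the tool's axes as they then stand; what a row does not reach is not made up. The controller multiplies each number of a shift by 12 cm and each number of a turn by pi/2 rad. A row lasts 1/10 s, in which the tool goes at most 50 mm and 8.59 degrees, less where a joint would pass 70% of its speed; a pose out of reach is approached as far as the arm can. A call with a number of a shift or a turn outside -1 to 1 is refused whole. A call with a gripper value outside its range is refused whole. The fingers move at their own pace and stop on an object; "grip_force" is the grip in N (left out, the last holds). Time passes only in rows, so rows that do not move let the fingers close. It gives the time, the measured TCP pose, the force, the opening and the grip force at its end, in the units of the state.
- r.get_obs(): the state, without advancing time (a new reading comes with each control period).
- r.snapshot(name): name is "side" or "top" or "wrist"; returns the picture (420x560x3 uint8, blue, green, red); there is no depth.
- r.get_calibration(name): a dict with "K" (3x3 intrinsics, pixels), "distortion" ([k1, k2, p1, p2, k3] as OpenCV has them; the pictures are not rectified), "position" and "orientation" of the camera in the world; the wrist camera has in their place "T_tool_cam" (4x4, takes a point from camera to tool coordinates, whose origin is the TCP and whose axes are the flange's). Camera axes: x right, y up, looking along -z (the intrinsics and any distortion apply to the point x, -y, -z); pixel columns grow to the right and rows downward; lengths in mm; the calibration is good to about 2 mm. A picture is of the moment at which its call begins: read the wrist's pose just before it. get_calibration takes no time and is no camera call.
- r.hand_in(): hands the job in; it is judged then, once.
The state is a dict: "clock": time; "joint_pos": joint angles; "dq": joint speeds; "joint_torque": joint torques, N m; "eef_pos": TCP position; "eef_rot": TCP orientation; "wrist_force": force on the tool from outside, world axes, zero at the start; "moment": the same for the moment, N m; "finger_gap": opening from 0.0 (shut) to 1.0 (fully open); "gripper_force": force on a finger pad.
Only numpy, scipy, OpenCV 4.12 (cv2) and the standard library are available. Lean on these libraries where they do the work, as an engineer would, in place of code of your own. Each camera call takes 0.05 s, during which the arm holds its last target. There are 200 camera calls.

## Task

First lift the square downlight out of the carton it was left in and stand it in the empty compartment of the grey tray, next to its twin, which stays where it is; leave the round downlights alone until that is done. Then pack the three round downlights, each standing face down as now on the floor of the carton of its own size: small in small, medium in medium, large in large. Lower every downlight into place, do not drop it.

Things in the scene. Friction and masses are not known exactly. Their poses are not given: they have to be found in the camera images.
- round_small: the small round recessed downlight, loose, standing face down on the counter: a flat white round trim 62 mm in diameter and 8 mm thick at the bottom, on it an upright aluminium finned round heat sink 36 mm in diameter that rises to 60 mm above the trim's underside (grip the heat sink across its upper half). About 140 g. Origin: centre of the underside of the trim; z up; its yaw does not matter.
- round_medium: the medium round recessed downlight, loose, standing face down on the counter: a flat white round trim 84 mm in diameter and 8 mm thick at the bottom, on it an upright aluminium finned round heat sink 42 mm in diameter that rises to 66 mm above the trim's underside (grip the heat sink across its upper half). About 220 g. Origin: centre of the underside of the trim; z up; its yaw does not matter.
- round_large: the large round recessed downlight, loose, standing face down on the counter: a flat white round trim 106 mm in diameter and 8 mm thick at the bottom, on it an upright aluminium finned round heat sink 48 mm in diameter that rises to 72 mm above the trim's underside (grip the heat sink across its upper half). About 320 g. Origin: centre of the underside of the trim; z up; its yaw does not matter.
- square_stray: square downlight, loose, face down inside one of the cartons at the start: flat white square trim 62 x 62 x 8 mm at the bottom, on it an aluminium finned square heat sink 36 x 36 mm, up to 60 mm above the trim's underside, faces parallel to the trim's edges (grip two opposite faces, upper half). 180 g. Origin: centre of the trim's underside; x, y along the edges, z up.
- square_twin: identical square downlight, loose, face down in the tray's -y compartment; leave it: flat white square trim 62 x 62 x 8 mm at the bottom, on it an aluminium finned square heat sink 36 x 36 mm, up to 60 mm above the trim's underside, faces parallel to the trim's edges (grip two opposite faces, upper half). 180 g. Origin: centre of the trim's underside; x, y along the edges, z up.
- carton_small: the small of three square shallow lidless brown cardboard cartons, fixed to the counter: inside 80 x 80 mm, walls 4 mm thick, floor 4 mm thick, rim 28 mm above the counter. It belongs to the round downlight with the 62 mm trim. Origin: centre of its underside, on the counter; x and y along its sides, z up.
- carton_medium: the medium of three square shallow lidless brown cardboard cartons, fixed to the counter: inside 102 x 102 mm, walls 4 mm thick, floor 4 mm thick, rim 28 mm above the counter. It belongs to the round downlight with the 84 mm trim. Origin: centre of its underside, on the counter; x and y along its sides, z up.
- carton_large: the large of three square shallow lidless brown cardboard cartons, fixed to the counter: inside 124 x 124 mm, walls 4 mm thick, floor 4 mm thick, rim 28 mm above the counter. It belongs to the round downlight with the 106 mm trim. Origin: centre of its underside, on the counter; x and y along its sides, z up.
- tray: a low grey plastic tray, fixed to the counter, 108 mm (its x) by 208 mm (its y), rim 20 mm above the counter, walls and floor 4 mm thick; a 4 mm cross wall as high as the rim divides it into two compartments of about 100 x 98 mm, centred 51 mm from the middle along +y (empty) and along -y (holds the square twin). Origin: centre of its underside, on the counter; z up.

How it is judged:
By the outcome, as a careful person would: the job done as asked, in the order asked, and still so for the second after the job is handed in, with the robot touching nothing.
It also fails if it takes over 106 s, if anything falls off the work surface, if the arm or the gripper's body presses on something with over 40 N, if the wrist force passes 120 N, or if a joint passes its speed limit or range.

## Working session

There is one attempt and no reset: what is moved stays moved. The work goes in short steps, Python scripts to look and compute and a tool call to move; the robot and the scene stay as the last step left them, time stands still between calls to the robot, and variables do not carry over. Pictures are saved under pics/ and viewed, at most 14 in all, crops included, and the job is handed in when it is done.

Besides the shell and the picture viewer there is one more tool, called after "Call:" in YAML: its name, and indented under it one key for each argument. play_rows: Moves the arm, as the interface text tells. Its arguments: {"type":"object","properties":{"deltas":{"type":"array"},"grip_force":{"type":"number"}},"required":["deltas"]}

```bash
ls; mkdir -p pics; python3 - <<'E'
from bench import r
import cv2
print(r.get_obs())
for n in ("side","top"):
    cv2.imwrite(f"pics/{n}0.png",r.snapshot(n)); print(n,r.get_calibration(n))
print(r.get_calibration("wrist"))
E
```

```text
pics
{'clock': 0.0, 'joint_pos': array([-1.49157609e+00,  2.59166489e-01,  2.07310793e-02,  1.33371115e+00,
       -2.13705165e-05,  1.41821258e+00]), 'dq': array([ 0.00028024,  0.00160274, -0.0019771 , -0.00019702, -0.00021141,
        0.00049251]), 'joint_torque': array([-2.09454661e-04, -5.55639660e+01,  3.44522381e+01,  1.35354936e-02,
       -1.32008222e-04,  4.98569293e-07]), 'eef_pos': array([ 126.32722102, -534.98499472,  230.66806666]), 'eef_rot': array([-3.11917427e+00, -3.63146064e-01, -4.42174285e-05]), 'wrist_force': array([ 0.27096643, -0.38368568, -0.76923741]), 'moment': array([ 0.02695025,  0.02484914, -0.04152438]), 'gripper_force': 0.0, 'finger_gap': 1.000497237910482}
side {'K': array([[435.02089308,   0.        , 276.67454562],
       [  0.        , 435.02089308, 212.31818037],
       [  0.        ,   0.        ,   1.        ]]), 'distortion': array([-0.03912385,  0.        ,  0.        ,  0.        ,  0.        ]), 'position': array([ 465.46021174, -728.64421256,  846.56194686]), 'orientation': array([ 0.75177726, -0.03969305, -0.06260216])}
top {'K': array([[43
[... 261 characters left out ...]
126 ,   58.13196599, 1016.15104138]), 'orientation': array([ 0.03056831, -0.05551737, -1.58091952])}
{'K': array([[310.87113376,   0.        , 279.50927841],
       [  0.        , 310.87113376, 209.04603347],
       [  0.        ,   0.        ,   1.        ]]), 'distortion': array([0.00347894, 0.        , 0.        , 0.        , 0.        ]), 'T_tool_cam': array([[-6.45048407e-04,  9.46231722e-01,  3.23488966e-01,
         8.31191910e+01],
       [ 9.99999318e-01,  2.95543218e-04,  1.12954579e-03,
        -6.16928993e-01],
       [ 9.73207085e-04,  3.23489475e-01, -9.46231268e-01,
        -1.42339328e+02],
       [ 0.00000000e+00,  0.00000000e+00,  0.00000000e+00,
         1.00000000e+00]])}
```

View pics/top0.png

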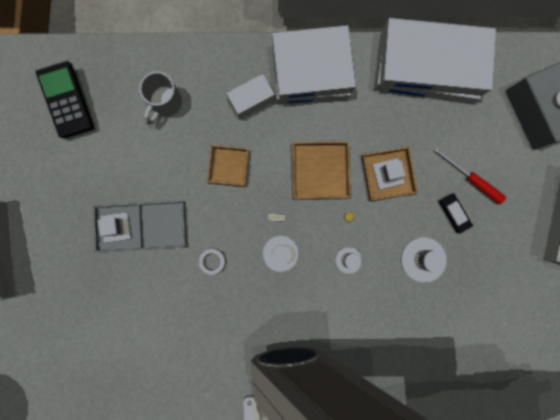

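View pics/side0.png

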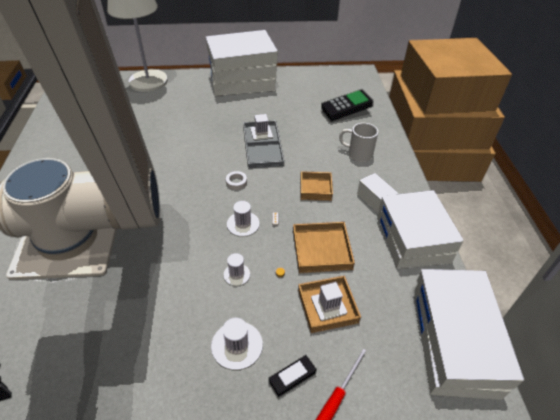

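The top view shows the stray square in the medium carton (388,174), the large carton at (321,170), the small one at (229,166), and the tray at (140,226) with its right compartment empty. The medium, small and large rounds are at (280,254), (349,260) and (424,260). The side view agrees. Next I'll segment the image and measure.

```bash
cat > h.py <<'E'
import numpy as np, cv2
from scipy.spatial.transform import Rotation as R
from bench import r
def cam(name,obs=None):
    c=r.get_calibration(name); K,d=c["K"],c["distortion"]
    if name=="wrist":
        o=obs; T=np.eye(4); T[:3,:3]=R.from_rotvec(o["eef_rot"]).as_matrix(); T[:3,3]=o["eef_pos"]
        T=T@c["T_tool_cam"]; return K,d,T[:3,:3],T[:3,3]
    return K,d,R.from_rotvec(c["orientation"]).as_matrix(),c["position"]
def world(cm,px,z):
    K,d,Rm,p=cm
    u=cv2.undistortPoints(np.float64(px).reshape(-1,1,2),K,d)[:,0]
    v=np.c_[u[:,0],-u[:,1],-np.ones(len(u))]@Rm.T
    return p+v*((z-p[2])/v[:,2])[:,None]
def pix(cm,P):
    K,d,Rm,p=cm
    q=(np.float64(P).reshape(-1,3)-p)@Rm; q=q*[1,-1,-1]
    return cv2.projectPoints(q,np.zeros(3),np.zeros(3),K,d)[0][:,0]
E
python3 - <<'E'
from h import *
im=cv2.imread("pics/top0.png"); cm=cam("top")
hsv=cv2.cvtColor(im,cv2.COLOR_BGR2HSV)
g=hsv[...,2]; s=hsv[...,1]
def blobs(mask,z,nm,a0):
    n,l,st,c=cv2.connectedComponentsWithStats(mask.astype(np.uint8))
    for i in range(1,n):
        if st[i,4]<a0 or not(190>0 and 130<c[i,1]<290 and 80<c[i,0]<460): continue
        cs,_=cv2.findContours((l==i).astype(np.uint8),cv2.RETR_EXTERNAL,cv2.CHAIN_APPROX_NONE)
        w=world(cm,cs[0][:,0].astype(float),z)[:,:2].astype(np.float32)
        hull=cv2.convexHull(w); print(nm,c[i].round(),st[i,4],"rect",[np.round(x,1) for x in cv2.minAreaRect(hull)],"circ",[np.round(x,1) for x in cv2.minEnclosingCircle(hull)])
blobs((g>150)&(s<60),8,"white",150)
blobs((s>90)&(hsv[...,0]<25),28,"brown",400)
print(g[226,165],g[226,210],g[226,141], im[226,90:195:1,1])
E
```

```text
white [390. 171.] 363 rect [array([ 628.3, -235.2]), array([55.8, 62.3]), np.float64(13.6)] circ [array([ 627.8, -233.5]), np.float64(38.0)]
white [457. 213.] 168 rect [array([ 532.4, -393.1]), array([45.1, 20.9]), np.float64(28.3)] circ [array([ 533.1, -393.9]), np.float64(23.3)]
white [108. 224.] 276 rect [array([514.9, 414.5]), array([40.6, 62.3]), np.float64(7.6)] circ [array([514.5, 413.7]), np.float64(35.9)]
white [279. 253.] 785 rect [array([443.,  26.]), array([74.6, 78.9]), np.float64(89.3)] circ [array([442.7,  25.9]), np.float64(39.8)]
white [424. 259.] 1169 rect [array([ 425., -311.]), array([99.3, 98. ]), np.float64(89.2)] circ [array([ 424.2, -310.2]), np.float64(50.8)]
white [349. 260.] 341 rect [array([ 424.3, -132.6]), array([55. , 54.5]), np.float64(25.5)] circ [array([ 424.7, -132.9]), np.float64(28.4)]
brown [320. 170.] 3170 rect [array([633.8, -69.1]), array([130.7, 130.5]), np.float64(0.4)] circ [array([633.5, -69.9]), np.float64(89.9)]
brown [228. 165.] 1423 rect [array([646.2, 144.6]), array([87.4, 87.3]), np.float64(83.9)] circ [array([647.1, 144.2]), np.float64(59.4)]
brown [389. 174.] 1411 rect [array([ 624.3, -228.1]), array([109.1, 111.9]), np.float64(8.7)] circ [array([ 625.1, -227.7]), np.float64(75.0)]
111 115 54 [111 111 110 105  87  60  44  69 109 139 151 155 156 155 155 155 155 156
 155 155 155 155 154 151 136 105  62  33  29  36  52  65  82 105 121 126
 126 120 102  80  80  94 105 108 108 108 109 108 105  91  69  54  67  90
 104 109 110 109 109 109 109 110 110 109 110 109 110 109 109 109 109 110
 110 110 110 110 110 111 110 110 111 110 110 110 110 110 110 111 111 111
 111 109 107  98  78  58  64  81 100 110 115 115 115 115 116]
```

Call:
play_rows:
  deltas:
    - [1,[0,0,0],[0,0,-0.084]]
    - [1,[0,0,0],[0,0,-0.084]]
    - [1,[0,0,0],[0,0,-0.084]]
    - [1,[0,0,0],[0,0,-0.084]]
    - [1,[0,0,0],[0,0,-0.084]]
    - [1,[0,0,0],[0,0,-0.084]]
    - [1,[0,0,0],[0,0,-0.084]]
    - [1,[0,0,0],[0,0,-0.084]]
    - [1,[0,0,0],[0,0,-0.084]]
    - [1,[0,0,0],[0,0,-0.084]]
    - [1,[0,0,0],[0,0,-0.084]]
    - [1,[0,0,0],[0,0,-0.084]]
  grip_force: 40

```text
clock: 1.3
eef_pos: [126.3, -535.1, 230.9]
eef_rot: [-1.927, -2.48, -0.001]
wrist_force: [0.0, 0.1, -0.5]
finger_gap: 1.001
gripper_force: 0.0
```

```bash
cat >> h.py <<'E'
def plan(x,y,z,yaw=None):
    """print turn units, then shift units in tool axes after that turn"""
    o=r.get_obs(); M=R.from_rotvec(o["eef_rot"]).as_matrix()
    y0=np.degrees(np.arctan2(M[1,0],M[0,0])); yaw=y0 if yaw is None else yaw
    a=np.radians(yaw); c,s=np.cos(a),np.sin(a)
    T=np.array([[c,s,0],[s,-c,0],[0,0,-1.]])
    e=R.from_matrix(M.T@T).as_rotvec()
    sh=T.T@(np.array([x,y,z])-o["eef_pos"])
    print("t",round(o["clock"],2),"pos",o["eef_pos"].round(1),"yaw",y0.round(2),"tilt",np.degrees(np.arccos(-M[2,2])).round(2),"q",o["joint_pos"].round(2),"gap",round(o["finger_gap"],3))
    print("turn units",(e/(np.pi/2)).round(4),"shift units",(sh/120).round(3),"dist",np.linalg.norm(sh).round(1))
E
python3 -c "
from h import *
plan(628,-233,200,103.6)
cm=cam('top')
print(world(cm,[[95,206],[184,202],[187,246],[97,251]],20).round(1))
print(world(cm,[[388,174]],4))"
```

```text
t 1.3 pos [ 126.3 -535.1  230.9] yaw 104.31 tilt 0.05 q [-1.49  0.26  0.02  1.33 -0.   -0.17] gap 1.001
turn units [ 0.0001 -0.0005  0.0079] shift units [1.464 4.655 0.257] dist 586.4
[[555.9 451.2  20. ]
 [563.2 246.7  20. ]
 [461.8 239.8  20. ]
 [452.6 445.4  20. ]]
[[ 626.48774132 -232.55044781    4.        ]]
```

Call:
play_rows:
  deltas:
    - [1,[0.1,0.31,0.017],[0,0,0.008]]
    - [1,[0.1,0.31,0.017],[0,0,0]]
    - [1,[0.1,0.31,0.017],[0,0,0]]
    - [1,[0.1,0.31,0.017],[0,0,0]]
    - [1,[0.1,0.31,0.017],[0,0,0]]
    - [1,[0.1,0.31,0.017],[0,0,0]]
    - [1,[0.1,0.31,0.017],[0,0,0]]
    - [1,[0.1,0.31,0.017],[0,0,0]]
    - [1,[0.1,0.31,0.017],[0,0,0]]
    - [1,[0.1,0.31,0.017],[0,0,0]]
    - [1,[0.1,0.31,0.017],[0,0,0]]
    - [1,[0.1,0.31,0.017],[0,0,0]]

```text
clock: 2.5
eef_pos: [528.6, -291.0, 206.4]
eef_rot: [-1.949, -2.463, 0.0]
wrist_force: [-0.6, -0.3, 0.2]
finger_gap: 0.997
gripper_force: 0.0
```

Call:
play_rows:
  deltas:
    - [1,[0.1,0.31,0.017],[0,0,0]]
    - [1,[0.1,0.31,0.017],[0,0,0]]
    - [1,[0.06,0.31,0.017],[0,0,0]]
    - [1,[0,0,0],[0,0,0]]
    - [1,[0,0,0],[0,0,0]]
    - [1,[0,0,0],[0,0,0]]

```text
clock: 3.1
eef_pos: [628.3, -236.4, 200.4]
eef_rot: [-1.95, -2.463, 0.001]
wrist_force: [-0.3, -0.4, 0.2]
finger_gap: 0.999
gripper_force: 0.0
```

```bash
python3 - <<'E'
from h import *
plan(628,-233,200,103.6)
o=r.get_obs(); im=r.snapshot("wrist"); cv2.imwrite("pics/w1.png",im); np.save("w1.npy",np.r_[o["eef_pos"],o["eef_rot"]])
E
```

```text
t 3.1 pos [ 628.3 -236.4  200.4] yaw 103.26 tilt 0.05 q [-0.48  0.48  0.28  1.37 -0.    0.85] gap 0.999
turn units [-0.0005 -0.0002 -0.0038] shift units [0.028 0.004 0.004] dist 3.5
```

View pics/w1.png

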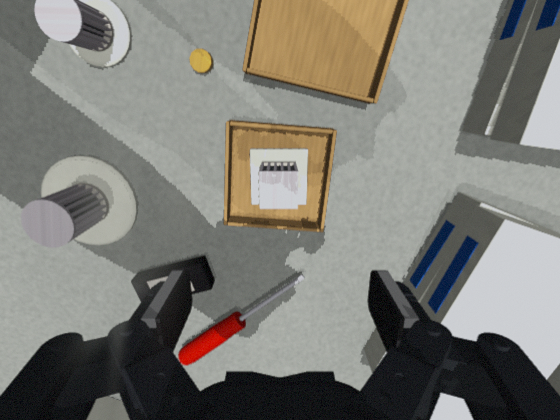

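The wrist view shows the stray with trim corners at about (251,150), (308,149), (307,207) and (252,206), nearly square to the gripper. The carton rim runs (228,121), (335,130), (323,231), (224,224).

```bash
python3 - <<'E'
from h import *
a=np.load("w1.npy"); cm=cam("wrist",dict(eef_pos=a[:3],eef_rot=a[3:]))
w=world(cm,[[250,149],[308,149],[307,207],[251,206]],12);print(w.round(1),w.mean(0))
h=world(cm,[[259,180],[298,180],[297,208],[260,208]],64);print("sink top",h.round(1),h.mean(0))
w=world(cm,[[228,121],[335,130],[323,231],[224,224]],28);print(w.round(1),w.mean(0))
print(pix(cm,[a[:3]-[0,0,0],[a[0],a[1],64]]))
im=cv2.imread("pics/w1.png")[110:240,210:350]; cv2.imwrite("pics/w1c.png",cv2.resize(im,None,fx=4,fy=4,interpolation=2))
E
```

```text
[[ 588.8 -206.4   12. ]
 [ 648.3 -192.4   12. ]
 [ 663.8 -255.    12. ]
 [ 602.4 -268.2   12. ]] [ 625.82717763 -230.49932967   12.        ]
sink top [[ 605.6 -224.1   64. ]
 [ 640.5 -215.9   64. ]
 [ 646.2 -242.4   64. ]
 [ 612.2 -250.4   64. ]] [ 626.11344721 -233.1723521    64.        ]
[[ 563.5 -182.3   28. ]
 [ 667.5 -166.6   28. ]
 [ 685.3 -272.9   28. ]
 [ 578.3 -289.6   28. ]] [ 623.64379387 -227.86610847   28.        ]
[[280.01323426 273.53370842]
 [279.95904412 197.98447474]]
```

View pics/w1c.png

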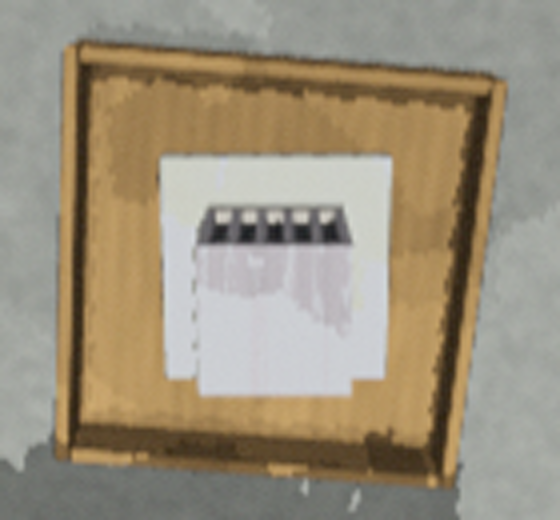

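Call:
play_rows:
  deltas:
    - [1,[0.052,-0.007,0],[0,0,0]]
    - [1,[0,0,0.25],[0,0,0]]
    - [1,[0,0,0.25],[0,0,0]]
    - [1,[0,0,0.25],[0,0,0]]
    - [1,[0,0,0.25],[0,0,0]]
    - [1,[0,0,0.12],[0,0,0]]
    - [1,[0,0,0.12],[0,0,0]]
    - [1,[0,0,0.12],[0,0,0]]
    - [1,[0,0,0],[0,0,0]]
    - [1,[0,0,0],[0,0,0]]

```text
clock: 4.15
eef_pos: [626.3, -230.5, 38.1]
eef_rot: [1.95, 2.463, 0.0]
wrist_force: [0.0, -0.1, 0.5]
finger_gap: 1.001
gripper_force: 0.0
```

Call:
play_rows:
  deltas:
    - [0,[0,0,0],[0,0,0]]
    - [0,[0,0,0],[0,0,0]]
    - [0,[0,0,0],[0,0,0]]
    - [0,[0,0,0],[0,0,0]]
    - [0,[0,0,0],[0,0,0]]
    - [0,[0,0,0],[0,0,0]]
    - [0,[0,0,0],[0,0,0]]
    - [0,[0,0,0],[0,0,0]]
  grip_force: 40

```text
clock: 4.95
eef_pos: [626.9, -230.4, 38.1]
eef_rot: [1.949, 2.463, 0.0]
wrist_force: [-0.3, -0.8, 5.4]
finger_gap: 0.415
gripper_force: 41.7
```

Call:
play_rows:
  deltas:
    - [0,[0,0,-0.1],[0,0,0]]
    - [0,[0,0,-0.2],[0,0,0]]
    - [0,[0,0,-0.25],[0,0,0]]
    - [0,[0,0,-0.25],[0,0,0]]
    - [0,[0,0,0],[0,0,0.06]]
    - [0,[0,0,0],[0,0,0.06]]
    - [0,[0,0,0],[0,0,0]]

```text
clock: 5.65
eef_pos: [626.6, -230.2, 134.1]
eef_rot: [2.174, 2.267, 0.0]
wrist_force: [-0.8, -0.4, -1.5]
finger_gap: 0.413
gripper_force: 41.0
```

```bash
python3 -c "
from h import *
plan(510.4,295,134,92.3)"
```

```text
t 5.65 pos [ 626.6 -230.2  134.1] yaw 92.41 tilt 0.01 q [-0.48  0.5   0.14  1.22  0.    1.05] gap 0.413
turn units [0.0001 0.     0.0012] shift units [ 4.412e+00 -7.920e-01  1.000e-03] dist 537.9
```

Call:
play_rows:
  deltas:
    - [0,[0.15,-0.03,0],[0,0,0]]
    - [0,[0.32,-0.057,0],[0,0,0]]
    - [0,[0.32,-0.057,0],[0,0,0]]
    - [0,[0.32,-0.057,0],[0,0,0]]
    - [0,[0.32,-0.057,0],[0,0,0]]
    - [0,[0.32,-0.057,0],[0,0,0]]
    - [0,[0.32,-0.057,0],[0,0,0]]
    - [0,[0.32,-0.057,0],[0,0,0]]
    - [0,[0.32,-0.057,0],[0,0,0]]
    - [0,[0.32,-0.057,0],[0,0,0]]
    - [0,[0.32,-0.057,0],[0,0,0]]
    - [0,[0.32,-0.057,0],[0,0,0]]

```text
clock: 6.85
eef_pos: [527.4, 208.2, 133.6]
eef_rot: [-2.169, -2.272, 0.0]
wrist_force: [-0.4, -0.3, -1.4]
finger_gap: 0.415
gripper_force: 41.0
```

Call:
play_rows:
  deltas:
    - [0,[0.32,-0.057,0],[0,0,0]]
    - [0,[0.3,-0.05,0],[0,0,0]]
    - [0,[0.12,-0.028,0],[0,0,0]]
    - [0,[0,0,0],[0,0,0]]
    - [0,[0,0,0],[0,0,0]]
    - [0,[0,0,0],[0,0,0]]

```text
clock: 7.45
eef_pos: [509.0, 293.3, 133.5]
eef_rot: [2.173, 2.268, -0.001]
wrist_force: [-0.6, -1.2, -1.5]
finger_gap: 0.416
gripper_force: 40.9
```

```bash
python3 - <<'E'
from h import *
plan(510.4,295,134,92.3)
o=r.get_obs(); im=r.snapshot("wrist"); cv2.imwrite("pics/w2.png",im); np.save("w2.npy",np.r_[o["eef_pos"],o["eef_rot"]])
E
```

```text
t 7.45 pos [509.  293.3 133.5] yaw 92.46 tilt 0.02 q [ 0.38  0.37 -0.08  1.13 -0.    1.91] gap 0.416
turn units [-0.0001  0.0002  0.0018] shift units [ 0.014  0.012 -0.004] dist 2.3
```

View pics/w2.png

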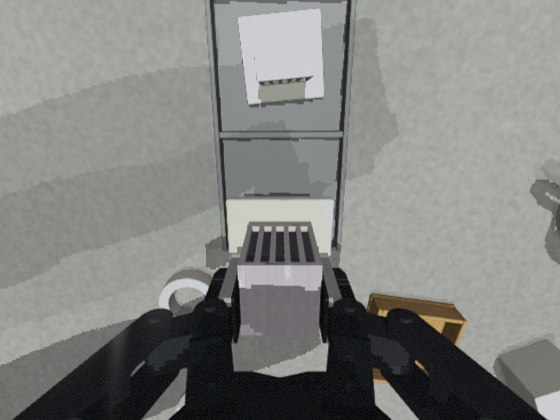

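The held lamp is square to the tray. The cross wall is at row 133, meeting the tray's sides at about (219,133) and (345,133). I'll check the compartment centre from these.

```bash
python3 - <<'E'
from h import *
a=np.load("w2.npy"); cm=cam("wrist",dict(eef_pos=a[:3],eef_rot=a[3:]))
print(world(cm,[[217,133],[347,134],[208,0],[356,0],[240,18],[320,11]],20).round(1))
E
```

```text
[[455.8 352.2  20. ]
 [560.1 355.9  20. ]
 [451.6 443.7  20. ]
 [556.  448.1  20. ]
 [474.2 433.6  20. ]
 [531.2 440.3  20. ]]
```

```bash
python3 - <<'E'
from h import *
cm=cam("top")
print(world(cm,[[96,226],[141,226],[185.5,226],[185.5,246]],20).round(1))
print(pix(cm,[[508,352,20],[508,346,20]]))
im=cv2.imread("pics/top0.png")[190:265,80:200]; a=cv2.resize(im,None,fx=6,fy=6,interpolation=2); cv2.imwrite("pics/trayc.png",a)
E
```

```text
[[509.9 448.4  20. ]
 [508.8 345.3  20. ]
 [507.7 243.3  20. ]
 [461.8 243.3  20. ]]
[[138.08700759 226.37813526]
 [140.70612434 226.35081617]]
```

View pics/trayc.png

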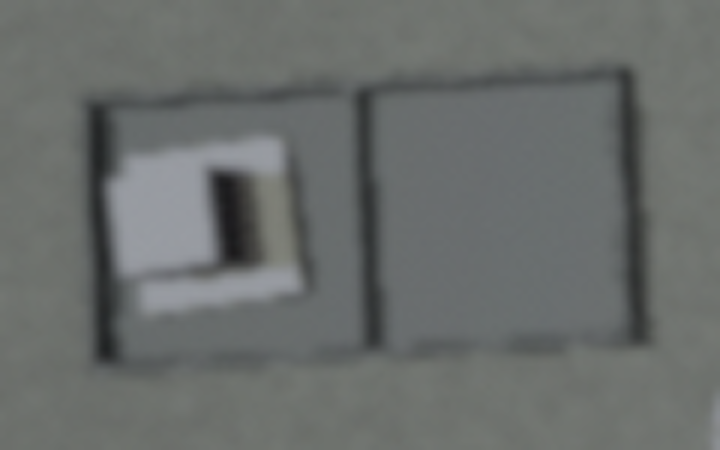

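Call:
play_rows:
  deltas:
    - [0,[0.052,0.01,0],[0,0,0]]
    - [0,[0,0,0.2],[0,0,0]]
    - [0,[0,0,0.2],[0,0,0]]
    - [0,[0,0,0.2],[0,0,0]]
    - [0,[0,0,0.1],[0,0,0]]
    - [0,[0,0,0.05],[0,0,0]]
    - [0,[0,0,0.02],[0,0,0]]
    - [0,[0,0,0],[0,0,0]]
    - [0,[0,0,0],[0,0,0]]

```text
clock: 8.4
eef_pos: [510.3, 300.8, 42.0]
eef_rot: [2.172, 2.269, 0.002]
wrist_force: [-0.4, -0.4, -2.6]
finger_gap: 0.413
gripper_force: 40.9
```

Call:
play_rows:
  deltas:
    - [0,[0,0,0.01],[0,0,0]]
    - [0,[0,0,0.01],[0,0,0]]
    - [0,[0,0,0.005],[0,0,0]]
    - [0,[0,0,0],[0,0,0]]
    - [0,[0,0,0],[0,0,0]]

```text
clock: 8.9
eef_pos: [509.8, 300.6, 38.1]
eef_rot: [-2.173, -2.269, -0.0]
wrist_force: [0.8, 0.7, -0.4]
finger_gap: 0.412
gripper_force: 40.9
```

Call:
play_rows:
  deltas:
    - [0,[0,0,0.005],[0,0,0]]
    - [0,[0,0,0],[0,0,0]]
    - [0,[0,0,0],[0,0,0]]

```text
clock: 9.2
eef_pos: [509.8, 300.6, 38.1]
eef_rot: [2.173, 2.269, 0.001]
wrist_force: [-1.5, -0.8, 4.3]
finger_gap: 0.417
gripper_force: 41.7
```

Seated: the force has turned upward. I'll release, then rise straight up.

Call:
play_rows:
  deltas:
    - [0.6,[0,0,0],[0,0,0]]
    - [0.7,[0,0,0],[0,0,0]]
    - [1,[0,0,0],[0,0,0]]
    - [1,[0,0,0],[0,0,0]]
    - [1,[0,0,0],[0,0,0]]
    - [1,[0,0,0],[0,0,0]]
    - [1,[0,0,-0.2],[0,0,0]]
    - [1,[0,0,-0.3],[0,0,0]]
    - [1,[0,0,-0.35],[0,0,0]]
    - [1,[0,0,-0.35],[0,0,0]]
    - [1,[0,0,0],[0,0,0]]
    - [1,[0,0,0],[0,0,0]]

```text
clock: 10.4
eef_pos: [510.1, 300.7, 182.3]
eef_rot: [2.172, 2.268, 0.003]
wrist_force: [-0.3, 0.3, -0.8]
finger_gap: 1.001
gripper_force: 0.0
```

```bash
python3 - <<'E'
from h import *
plan(443,26,180)
o=r.get_obs(); im=r.snapshot("wrist"); cv2.imwrite("pics/w3.png",im)
E
```

```text
t 10.4 pos [510.1 300.7 182.3] yaw 92.48 tilt 0.12 q [0.39 0.35 0.02 1.25 0.   1.92] gap 1.001
turn units [ 0.0012 -0.0005 -0.    ] shift units [-2.263 -0.658  0.019] dist 282.8
```

View pics/w3.png

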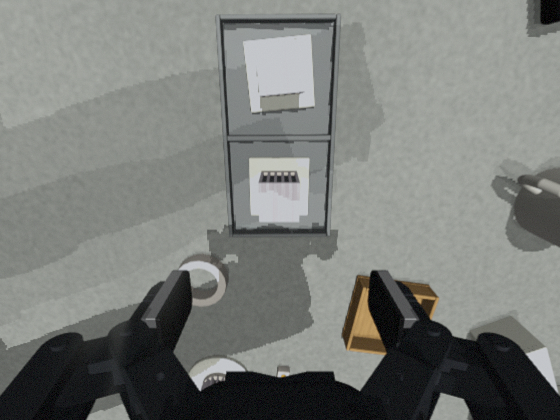

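The stray stands flat in its compartment (279,188) with the twin untouched at (279,73). The next target is the medium round.

Call:
play_rows:
  deltas:
    - [1,[-0.283,-0.082,0],[0,0,0]]
    - [1,[-0.283,-0.082,0],[0,0,0]]
    - [1,[-0.283,-0.082,0],[0,0,0]]
    - [1,[-0.283,-0.082,0],[0,0,0]]
    - [1,[-0.283,-0.082,0],[0,0,0]]
    - [1,[-0.283,-0.082,0],[0,0,0]]
    - [1,[-0.283,-0.082,0],[0,0,0]]
    - [1,[-0.283,-0.082,0],[0,0,0]]
    - [1,[0,0,0],[0,0,0]]
    - [1,[0,0,0],[0,0,0]]
    - [1,[0,0,0],[0,0,0]]

```text
clock: 11.55
eef_pos: [442.7, 26.2, 180.7]
eef_rot: [-2.172, -2.268, 0.001]
wrist_force: [-0.1, -0.6, 0.1]
finger_gap: 0.999
gripper_force: 0.0
```

```bash
cat >> h.py <<'E'
def look(fn,x,y,rad):
    """wrist shot; overlay the trim circle (z=8) around x,y and print trim-blob fit"""
    o=r.get_obs(); im=r.snapshot("wrist"); cm=cam("wrist",o)
    hsv=cv2.cvtColor(im,cv2.COLOR_BGR2HSV)
    t=np.linspace(0,2*np.pi,60)
    p=pix(cm,np.c_[x+rad*np.cos(t),y+rad*np.sin(t),8+0*t])
    cv2.polylines(im,[np.int32(p.round())],True,(0,0,255),1); cv2.imwrite(fn,im)
E
python3 - <<'E'
from h import *
plan(443,26,180)
look("pics/w4.png",443,26,42)
E
```

```text
t 11.55 pos [442.7  26.2 180.7] yaw 92.49 tilt 0.08 q [-0.13  0.1  -0.31  1.16  0.    1.4 ] gap 0.999
turn units [-0.0009 -0.0003  0.    ] shift units [-0.002  0.003  0.006] dist 0.8
```

View pics/w4.png

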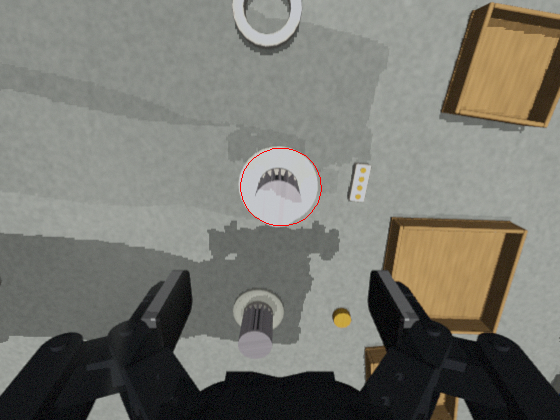

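Call:
play_rows:
  deltas:
    - [1,[0,0,0.25],[0,0,0]]
    - [1,[0,0,0.3],[0,0,0]]
    - [1,[0,0,0.3],[0,0,0]]
    - [1,[0,0,0.2],[0,0,0]]
    - [1,[0,0,0.1],[0,0,0]]
    - [1,[0,0,0.06],[0,0,0]]
    - [1,[0,0,0],[0,0,0]]
    - [1,[0,0,0],[0,0,0]]

```text
clock: 12.4
eef_pos: [443.2, 26.1, 36.7]
eef_rot: [2.172, 2.27, 0.0]
wrist_force: [0.3, -0.8, -0.1]
finger_gap: 1.003
gripper_force: 0.0
```

Call:
play_rows:
  deltas:
    - [0,[0,0,0],[0,0,0]]
    - [0,[0,0,0],[0,0,0]]
    - [0,[0,0,0],[0,0,0]]
    - [0,[0,0,0],[0,0,0]]
    - [0,[0,0,0],[0,0,0]]
    - [0,[0,0,0],[0,0,0]]
    - [0,[0,0,0],[0,0,0]]
    - [0,[0,0,-0.1],[0,0,0]]
    - [0,[0,0,-0.3],[0,0,0]]
    - [0,[0,0,-0.3],[0,0,0]]
    - [0,[0,0,0],[0,0,0]]
    - [0,[0,0,0],[0,0,0]]

```text
clock: 13.6
eef_pos: [443.0, 25.7, 120.6]
eef_rot: [2.172, 2.268, 0.001]
wrist_force: [0.1, 0.6, -1.8]
finger_gap: 0.48
gripper_force: 41.4
```

```bash
python3 -c "
from h import *
plan(624,-228,116)"
```

```text
t 13.6 pos [443.   25.7 120.6] yaw 92.47 tilt 0.09 q [-0.13  0.14 -0.42  1.   -0.    1.4 ] gap 0.48
turn units [0.001  0.0002 0.    ] shift units [-2.177  1.415  0.038] dist 311.6
```

Call:
play_rows:
  deltas:
    - [0,[-0.15,0.1,0],[0,0,0]]
    - [0,[-0.253,0.164,0],[0,0,0]]
    - [0,[-0.253,0.164,0],[0,0,0]]
    - [0,[-0.253,0.164,0],[0,0,0]]
    - [0,[-0.253,0.164,0],[0,0,0]]
    - [0,[-0.253,0.164,0],[0,0,0]]
    - [0,[-0.253,0.164,0],[0,0,0]]
    - [0,[-0.253,0.164,0],[0,0,0]]
    - [0,[-0.253,0.164,0],[0,0,0]]
    - [0,[0,0,0],[0,0,0]]
    - [0,[0,0,0],[0,0,0]]
    - [0,[0,0,0],[0,0,0]]

```text
clock: 14.8
eef_pos: [622.5, -226.8, 118.8]
eef_rot: [-2.171, -2.267, 0.001]
wrist_force: [-0.0, -0.8, -2.4]
finger_gap: 0.48
gripper_force: 41.5
```

```bash
python3 - <<'E'
from h import *
plan(624,-228,41.5)
o=r.get_obs(); im=r.snapshot("wrist"); cm=cam("wrist",o)
def box(c,w,yaw,z):
    R2=cv2.boxPoints(((c[0],c[1]),(w,w),yaw)); p=pix(cm,np.c_[R2,[z]*4]); cv2.polylines(im,[np.int32(p.round())],True,(0,0,255),1)
box((624,-228),110,8.7,28); box((633.8,-69.1),132,.4,28)
cv2.imwrite("pics/w5.png",im)
E
```

```text
t 14.8 pos [ 622.5 -226.8  118.8] yaw 92.49 tilt 0.16 q [-0.48  0.5   0.1   1.18  0.    1.05] gap 0.48
turn units [-0.0015 -0.001   0.    ] shift units [-0.011  0.012  0.644] dist 77.4
```

View pics/w5.png

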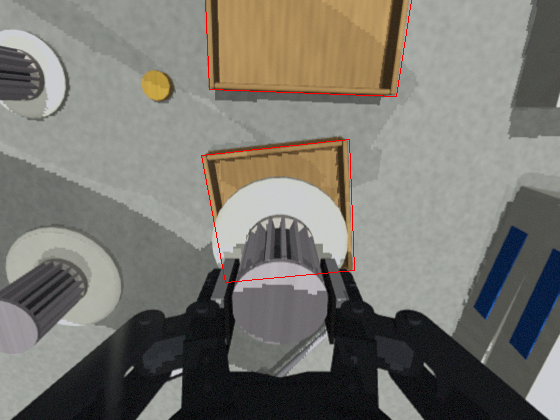

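The red models match both carton rims, and the held trim is centred at column 280. I'm lowering it.

Call:
play_rows:
  deltas:
    - [0,[-0.011,0.012,0.1],[0,0,0]]
    - [0,[0,0,0.2],[0,0,0]]
    - [0,[0,0,0.15],[0,0,0]]
    - [0,[0,0,0.1],[0,0,0]]
    - [0,[0,0,0.05],[0,0,0]]
    - [0,[0,0,0.02],[0,0,0]]
    - [0,[0,0,0.01],[0,0,0]]
    - [0,[0,0,0.01],[0,0,0]]
    - [0,[0,0,0],[0,0,0]]
    - [0,[0,0,0],[0,0,0]]

```text
clock: 15.85
eef_pos: [625.1, -228.9, 43.9]
eef_rot: [2.172, 2.268, 0.0]
wrist_force: [0.5, -0.4, -2.4]
finger_gap: 0.476
gripper_force: 41.5
```

Call:
play_rows:
  deltas:
    - [0,[0,0,0.01],[0,0,0]]
    - [0,[0,0,0.008],[0,0,0]]
    - [0,[0,0,0.005],[0,0,0]]
    - [0,[0,0,0],[0,0,0]]
    - [0,[0,0,0],[0,0,0]]

```text
clock: 16.35
eef_pos: [624.9, -228.8, 41.0]
eef_rot: [2.173, 2.269, 0.0]
wrist_force: [-1.4, 1.1, 3.0]
finger_gap: 0.477
gripper_force: 41.8
```

Call:
play_rows:
  deltas:
    - [0.6,[0,0,0],[0,0,0]]
    - [0.7,[0,0,0],[0,0,0]]
    - [1,[0,0,0],[0,0,0]]
    - [1,[0,0,0],[0,0,0]]
    - [1,[0,0,0],[0,0,0]]
    - [1,[0,0,0],[0,0,0]]
    - [1,[0,0,-0.15],[0,0,0]]
    - [1,[0,0,-0.3],[0,0,0]]
    - [1,[0,0,-0.35],[0,0,0]]
    - [1,[0,0,-0.35],[0,0,0]]
    - [1,[0,0,0],[0,0,0]]
    - [1,[0,0,0],[0,0,0]]

```text
clock: 17.55
eef_pos: [625.3, -229.0, 179.8]
eef_rot: [2.171, 2.267, 0.001]
wrist_force: [0.0, 0.1, -1.3]
finger_gap: 1.001
gripper_force: 0.0
```

```bash
python3 - <<'E'
from h import *
plan(425,-311,180)
look("pics/w6.png",425,-311,53)
im=cv2.imread("pics/w6.png")
E
```

```text
t 17.55 pos [ 625.3 -229.   179.8] yaw 92.48 tilt 0.14 q [-0.48  0.47  0.22  1.31  0.    1.05] gap 1.001
turn units [0.0013 0.0008 0.    ] shift units [-0.61  -1.697 -0.002] dist 216.5
```

View pics/w6.png

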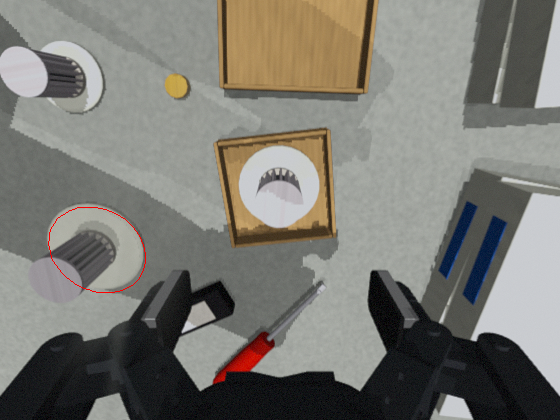

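The medium round stands centred in its carton (278,188), and the large-trim circle fits its lamp. Going to the large round.

Call:
play_rows:
  deltas:
    - [1,[-0.102,-0.283,0],[0,0,0]]
    - [1,[-0.102,-0.283,0],[0,0,0]]
    - [1,[-0.102,-0.283,0],[0,0,0]]
    - [1,[-0.102,-0.283,0],[0,0,0]]
    - [1,[-0.102,-0.283,0],[0,0,0]]
    - [1,[-0.1,-0.282,0],[0,0,0]]
    - [1,[0,0,0],[0,0,0]]
    - [1,[0,0,0],[0,0,0]]

```text
clock: 18.4
eef_pos: [423.9, -310.8, 177.8]
eef_rot: [-2.174, -2.266, -0.0]
wrist_force: [-0.2, 0.3, 0.6]
finger_gap: 1.0
gripper_force: 0.0
```

Call:
play_rows:
  deltas:
    - [1,[0,0,0.25],[0,0,0]]
    - [1,[0,0,0.3],[0,0,0]]
    - [1,[0,0,0.3],[0,0,0]]
    - [1,[0,0,0.2],[0,0,0]]
    - [1,[0,0,0.1],[0,0,0]]
    - [1,[0,0,0.02],[0,0,0]]
    - [1,[0,0,0],[0,0,0]]
    - [1,[0,0,0],[0,0,0]]

```text
clock: 19.2
eef_pos: [425.4, -311.2, 39.4]
eef_rot: [2.171, 2.268, 0.0]
wrist_force: [-0.5, 0.3, 0.7]
finger_gap: 0.999
gripper_force: 0.0
```

Call:
play_rows:
  deltas:
    - [0,[0,0,0],[0,0,0]]
    - [0,[0,0,0],[0,0,0]]
    - [0,[0,0,0],[0,0,0]]
    - [0,[0,0,0],[0,0,0]]
    - [0,[0,0,0],[0,0,0]]
    - [0,[0,0,0],[0,0,0]]
    - [0,[0,0,0],[0,0,0]]
    - [0,[0,0,-0.1],[0,0,0]]
    - [0,[0,0,-0.35],[0,0,0]]
    - [0,[0,0,-0.35],[0,0,0]]
    - [0,[0,0,-0.1],[0,0,0]]
    - [0,[0,0,0],[0,0,0]]
  grip_force: 45

```text
clock: 20.4
eef_pos: [425.2, -311.4, 148.2]
eef_rot: [2.17, 2.266, -0.0]
wrist_force: [0.4, 0.6, -4.9]
finger_gap: 0.548
gripper_force: 48.4
```

```bash
python3 -c "
from h import *
plan(633.8,-69.3,150)"
```

```text
t 20.4 pos [ 425.2 -311.4  148.2] yaw 92.48 tilt 0.21 q [-0.79  0.26 -0.2   1.11  0.    0.74] gap 0.548
turn units [0.0016 0.0017 0.    ] shift units [ 1.94   1.824 -0.015] dist 319.5
```

Call:
play_rows:
  deltas:
    - [0,[0.12,0.112,0],[0,0,0]]
    - [0,[0.23,0.216,0],[0,0,0]]
    - [0,[0.23,0.216,0],[0,0,0]]
    - [0,[0.23,0.216,0],[0,0,0]]
    - [0,[0.23,0.216,0],[0,0,0]]
    - [0,[0.23,0.216,0],[0,0,0]]
    - [0,[0.23,0.216,0],[0,0,0]]
    - [0,[0.23,0.216,0],[0,0,0]]
    - [0,[0.21,0.2,0],[0,0,0]]
    - [0,[0,0,0],[0,0,0]]
    - [0,[0,0,0],[0,0,0]]
    - [0,[0,0,0],[0,0,0]]

```text
clock: 21.6
eef_pos: [632.2, -69.0, 144.8]
eef_rot: [-2.172, -2.267, 0.002]
wrist_force: [0.8, -0.2, -3.9]
finger_gap: 0.547
gripper_force: 48.3
```

```bash
python3 -c "
from h import *
plan(633.8,-69.3,43.4)"
```

```text
t 21.6 pos [632.2 -69.  144.8] yaw 92.46 tilt 0.15 q [-0.24  0.44  0.07  1.21 -0.    1.29] gap 0.547
turn units [-0.0017 -0.0003  0.    ] shift units [-0.003  0.013  0.845] dist 101.4
```

Call:
play_rows:
  deltas:
    - [0,[-0.003,0.013,0.1],[0,0,0]]
    - [0,[0,0,0.25],[0,0,0]]
    - [0,[0,0,0.2],[0,0,0]]
    - [0,[0,0,0.13],[0,0,0]]
    - [0,[0,0,0.06],[0,0,0]]
    - [0,[0,0,0.03],[0,0,0]]
    - [0,[0,0,0.02],[0,0,0]]
    - [0,[0,0,0.01],[0,0,0]]
    - [0,[0,0,0.01],[0,0,0]]
    - [0,[0,0,0],[0,0,0]]
    - [0,[0,0,0],[0,0,0]]

```text
clock: 22.7
eef_pos: [635.0, -69.0, 49.5]
eef_rot: [2.172, 2.269, 0.0]
wrist_force: [-0.7, -0.2, -4.8]
finger_gap: 0.553
gripper_force: 48.4
```

Call:
play_rows:
  deltas:
    - [0,[0,0,0.015],[0,0,0]]
    - [0,[0,0,0.015],[0,0,0]]
    - [0,[0,0,0.01],[0,0,0]]
    - [0,[0,0,0.006],[0,0,0]]
    - [0,[0,0,0.004],[0,0,0]]
    - [0,[0,0,0],[0,0,0]]
    - [0,[0,0,0],[0,0,0]]

```text
clock: 23.4
eef_pos: [634.8, -69.0, 43.3]
eef_rot: [2.173, 2.269, 0.0]
wrist_force: [-1.4, 0.5, -2.1]
finger_gap: 0.549
gripper_force: 48.8
```

Call:
play_rows:
  deltas:
    - [0,[0,0,0.006],[0,0,0]]
    - [0,[0,0,0],[0,0,0]]
    - [0,[0,0,0],[0,0,0]]

```text
clock: 23.7
eef_pos: [634.8, -69.0, 43.2]
eef_rot: [2.172, 2.269, 0.0]
wrist_force: [-2.3, 1.7, 4.7]
finger_gap: 0.55
gripper_force: 49.2
```

Seated. Release and rise, then look.

Call:
play_rows:
  deltas:
    - [0.65,[0,0,0],[0,0,0]]
    - [0.75,[0,0,0],[0,0,0]]
    - [1,[0,0,0],[0,0,0]]
    - [1,[0,0,0],[0,0,0]]
    - [1,[0,0,0],[0,0,0]]
    - [1,[0,0,0],[0,0,0]]
    - [1,[0,0,-0.15],[0,0,0]]
    - [1,[0,0,-0.3],[0,0,0]]
    - [1,[0,0,-0.35],[0,0,0]]
    - [1,[0,0,-0.35],[0,0,0]]
    - [1,[0,0,0],[0,0,0]]
    - [1,[0,0,0],[0,0,0]]

```text
clock: 24.9
eef_pos: [635.2, -69.1, 181.4]
eef_rot: [2.171, 2.268, 0.002]
wrist_force: [0.6, -0.1, -1.4]
finger_gap: 0.996
gripper_force: 0.0
```

```bash
python3 - <<'E'
from h import *
plan(425,-133,180)
look("pics/w7.png",425,-133,31)
E
```

```text
t 24.9 pos [635.2 -69.1 181.4] yaw 92.48 tilt 0.13 q [-0.24  0.43  0.15  1.29  0.    1.29] gap 0.996
turn units [0.0014 0.0004 0.    ] shift units [-0.456 -1.773  0.012] dist 219.7
```

View pics/w7.png

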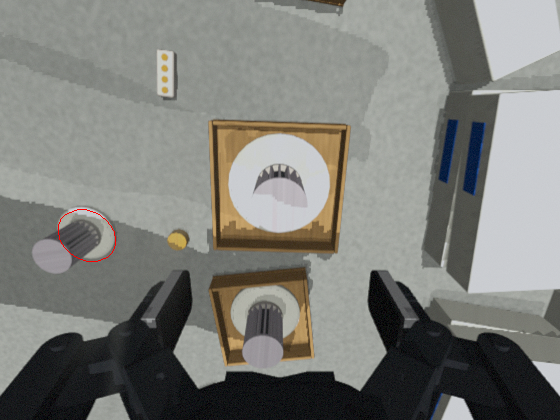

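Large round is centred in its carton (279,186), medium still fine, and the small circle fits the small lamp. Going to it.

Call:
play_rows:
  deltas:
    - [1,[-0.076,-0.295,0],[0,0,0]]
    - [1,[-0.076,-0.295,0],[0,0,0]]
    - [1,[-0.076,-0.295,0],[0,0,0]]
    - [1,[-0.076,-0.295,0],[0,0,0]]
    - [1,[-0.076,-0.295,0],[0,0,0]]
    - [1,[-0.076,-0.295,0],[0,0,0]]
    - [1,[0,0,0],[0,0,0]]
    - [1,[0,0,0],[0,0,0]]

```text
clock: 25.75
eef_pos: [424.4, -132.9, 179.7]
eef_rot: [-2.174, -2.267, 0.0]
wrist_force: [0.2, -0.1, -0.2]
finger_gap: 0.998
gripper_force: 0.0
```

Call:
play_rows:
  deltas:
    - [1,[0,0,0.25],[0,0,0]]
    - [1,[0,0,0.3],[0,0,0]]
    - [1,[0,0,0.3],[0,0,0]]
    - [1,[0,0,0.2],[0,0,0]]
    - [1,[0,0,0.1],[0,0,0]]
    - [1,[0,0,0.07],[0,0,0]]
    - [1,[0,0,0],[0,0,0]]
    - [1,[0,0,0],[0,0,0]]

```text
clock: 26.55
eef_pos: [425.5, -132.8, 34.1]
eef_rot: [-2.172, -2.269, -0.0]
wrist_force: [-0.0, -0.4, 0.0]
finger_gap: 1.005
gripper_force: 0.0
```

Call:
play_rows:
  deltas:
    - [0,[0,0,0],[0,0,0]]
    - [0,[0,0,0],[0,0,0]]
    - [0,[0,0,0],[0,0,0]]
    - [0,[0,0,0],[0,0,0]]
    - [0,[0,0,0],[0,0,0]]
    - [0,[0,0,0],[0,0,0]]
    - [0,[0,0,0],[0,0,0]]
    - [0,[0,0,-0.1],[0,0,0]]
    - [0,[0,0,-0.35],[0,0,0]]
    - [0,[0,0,-0.4],[0,0,0]]
    - [0,[0,0,-0.15],[0,0,0]]
    - [0,[0,0,0],[0,0,0]]
  grip_force: 40

```text
clock: 27.75
eef_pos: [426.2, -133.5, 156.7]
eef_rot: [2.169, 2.265, 0.002]
wrist_force: [-0.1, 0.0, -1.9]
finger_gap: 0.411
gripper_force: 40.4
```

```bash
python3 -c "
from h import *
plan(646.5,144.4,152)"
```

```text
t 27.75 pos [ 426.2 -133.5  156.7] yaw 92.48 tilt 0.31 q [-0.49  0.12 -0.35  1.09 -0.    1.04] gap 0.411
turn units [0.003  0.0018 0.    ] shift units [2.234 1.934 0.04 ] dist 354.7
```

Call:
play_rows:
  deltas:
    - [0,[0.124,0.107,0],[0,0,0]]
    - [0,[0.25,0.216,0],[0,0,0]]
    - [0,[0.25,0.216,0],[0,0,0]]
    - [0,[0.25,0.216,0],[0,0,0]]
    - [0,[0.25,0.216,0],[0,0,0]]
    - [0,[0.25,0.216,0],[0,0,0]]
    - [0,[0.25,0.216,0],[0,0,0]]
    - [0,[0.25,0.216,0],[0,0,0]]
    - [0,[0.25,0.216,0],[0,0,0]]
    - [0,[0.11,0.1,0.2],[0,0,0]]
    - [0,[0,0,0.1],[0,0,0]]
    - [0,[0,0,0],[0,0,0]]

```text
clock: 28.95
eef_pos: [643.4, 144.9, 114.1]
eef_rot: [-2.169, -2.267, 0.008]
wrist_force: [-1.0, -0.3, -0.8]
finger_gap: 0.404
gripper_force: 40.5
```

Call:
play_rows:
  deltas:
    - [0,[0,0,0],[0,0,0]]
    - [0,[0,0,0],[0,0,0]]

```text
clock: 29.15
eef_pos: [645.3, 144.2, 118.9]
eef_rot: [2.173, 2.267, 0.001]
wrist_force: [-0.5, -0.3, -1.2]
finger_gap: 0.406
gripper_force: 40.5
```

```bash
python3 - <<'E'
from h import *
plan(646.5,144.4,38.1)
o=r.get_obs(); im=r.snapshot("wrist"); cm=cam("wrist",o)
p=pix(cm,np.c_[cv2.boxPoints(((646.5,144.4),(88,88),-6)),[28]*4]); cv2.polylines(im,[np.int32(p.round())],True,(0,0,255),1)
cv2.imwrite("pics/w8.png",im)
E
```

```text
t 29.15 pos [645.3 144.2 118.9] yaw 92.43 tilt 0.05 q [ 0.09  0.49  0.1   1.17 -0.    1.62] gap 0.406
turn units [0.0006 0.     0.    ] shift units [0.001 0.01  0.673] dist 80.8
```

View pics/w8.png

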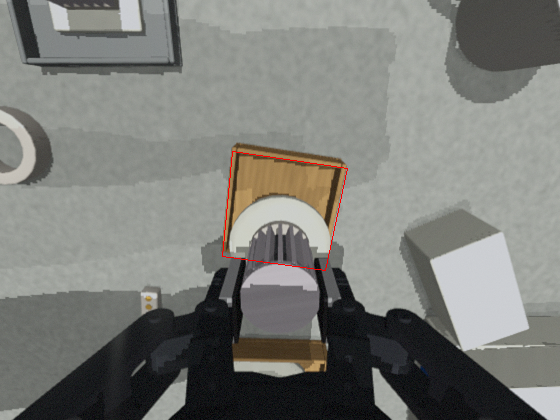

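The true rim sits about 4 px above the model, roughly 3 mm towards +y. I'll shift by that and lower.

Call:
play_rows:
  deltas:
    - [0,[0.022,0.008,0.1],[0,0,0]]
    - [0,[0,0,0.2],[0,0,0]]
    - [0,[0,0,0.15],[0,0,0]]
    - [0,[0,0,0.1],[0,0,0]]
    - [0,[0,0,0.04],[0,0,0]]
    - [0,[0,0,0.02],[0,0,0]]
    - [0,[0,0,0.01],[0,0,0]]
    - [0,[0,0,0.01],[0,0,0]]
    - [0,[0,0,0],[0,0,0]]
    - [0,[0,0,0],[0,0,0]]
    - [0,[0,0,0],[0,0,0]]

```text
clock: 30.3
eef_pos: [646.3, 147.7, 42.7]
eef_rot: [2.173, 2.269, 0.001]
wrist_force: [-0.2, 0.3, -1.5]
finger_gap: 0.407
gripper_force: 40.5
```

Call:
play_rows:
  deltas:
    - [0,[0,0,0.012],[0,0,0]]
    - [0,[0,0,0.01],[0,0,0]]
    - [0,[0,0,0.008],[0,0,0]]
    - [0,[0,0,0.006],[0,0,0]]
    - [0,[0,0,0],[0,0,0]]
    - [0,[0,0,0],[0,0,0]]

```text
clock: 30.9
eef_pos: [646.1, 147.7, 38.7]
eef_rot: [2.173, 2.269, 0.0]
wrist_force: [-3.1, -0.3, 5.7]
finger_gap: 0.409
gripper_force: 41.0
```

Seated. Release, rise, then a final look.

Call:
play_rows:
  deltas:
    - [0.55,[0,0,0],[0,0,0]]
    - [0.65,[0,0,0],[0,0,0]]
    - [1,[0,0,0],[0,0,0]]
    - [1,[0,0,0],[0,0,0]]
    - [1,[0,0,0],[0,0,0]]
    - [1,[0,0,0],[0,0,0]]
    - [1,[0,0,-0.15],[0,0,0]]
    - [1,[0,0,-0.3],[0,0,0]]
    - [1,[0,0,-0.4],[0,0,0]]
    - [1,[0,0,-0.4],[0,0,0]]
    - [1,[0,0,0],[0,0,0]]
    - [1,[0,0,0],[0,0,0]]

```text
clock: 32.1
eef_pos: [646.7, 147.8, 189.4]
eef_rot: [2.172, 2.268, 0.003]
wrist_force: [-0.2, 0.6, -0.8]
finger_gap: 1.003
gripper_force: 0.0
```

```bash
python3 - <<'E'
from h import *
a=r.snapshot("wrist")[:300]; b=r.snapshot("side")[80:370,200:480]
b=cv2.resize(b,(int(280*300/290),300)); cv2.imwrite("pics/fin.png",cv2.resize(np.hstack([a[:,20:],b]),(800,290)))
E
```

```text
(no output)
```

View pics/fin.png

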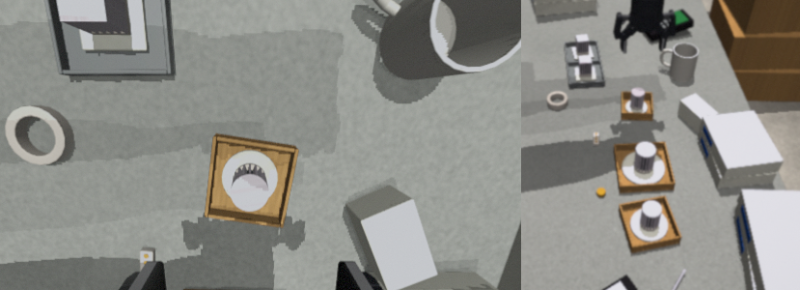

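All four are in place: both squares are in the tray, and every round is flat in its own carton.

```bash
python3 -c "
from bench import r
print(r.hand_in())"
```

```text
the job is handed in; nothing more can be done
None
```

The square downlight was moved into the tray's empty compartment first, then the medium, large and small round downlights were each lowered into their own cartons, and the job was handed in at about 32 s of the 106 s allowed; no verdict came back.

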